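# Stamp the last blank lid

### The arm

A 6-joint arm with a two-finger parallel gripper is mounted at the origin on the work surface. World frame = base frame: x ahead of the robot, y to its left, z up, the work surface at z = 0. Lengths are in m, angles in degrees, forces in N, time in s.
With the tool pointing down it reaches from about 0.4 to 0.825 m from the base axis. Payload 7 kg.
Tool frame: the origin (TCP) lies between the finger pads; the fingertips stand 19 mm ahead of it and the grasp point (between the pads) is the TCP (r.finger_overhang is the distance from the TCP to the fingertips, in m); z points along the fingers, y is the direction in which the jaws open and shut (so a half turn about z gives the same grasp; the last joint's range is limited). The gripper opens to 88 mm and grips with 3 to 60 N. Pads are 19 mm wide; open, the fingers measure 130 mm over their backs; the gripper's body (78 mm by 193 mm) begins 47 mm behind the grasp point.
Start: joints at [81.595, 20.546, 0.682, 0, -70.136, -16.507], TCP at [0.284, 0.612, 0.246] pointing down, gripper open.
Joint ranges: [-176.03, 176.03], [-82.01, 121.73], [-58.28, 71.71], [-173.87, 95.51], [-174.79, -0.11], [-173.66, 173.66]. Speed limits (degrees/s): [136.94, 136.94, 172.46, 180, 180, 180].

### API

Orientations are given as [roll, pitch, yaw] about the fixed x, y, z axes, in that order (R = Rz(yaw) Ry(pitch) Rx(roll)).
In Python, from plant import r, optics gives the robot as it stands. The module is installed in compiled form; this text tells all that it offers.
- The arm moves only by the tool step_arm, never from a script. Its argument "increments" is a list of rows, each an object of numbers: "tx", "ty", "tz": the shift along the world's x, y, z in mm; "ax", "ay", "az": the turn, a rotation vector about the world's x, y, z in degrees; "claw": the gripper command: -1 is shut, 1 is fully open, values between are in proportion. In form: [{"tx": .., "ty": .., "tz": .., "ax": .., "ay": .., "az": .., "claw": ..}, ...]. A call has 1 to 12 rows; each row shifts and turns the commanded pose from where the row before left it; what a row does not reach is not made up. A row lasts 1/10 s, in which the tool goes at most 50 mm and 8.59 degrees, less where a joint would pass 70% of its speed; a pose out of reach is approached as far as the arm can. A call with a gripper value outside its range is refused whole. The fingers move at their own pace and stop on an object; "newtons" is the grip in N (left out, the last holds). Time passes only in rows, so rows that do not move let the fingers close. It gives the time, the measured TCP pose, the force and the opening at its end, in the units of the state.
- r.get_state(): the state, without advancing time (a new reading comes with each control period).
- optics.capture(name): name is "scene" or "side" or "wrist"; returns a dict with "image" (480x640x3 uint8, blue, green, red), "depth" (480x640 float32, m along the optical axis (not along the pixel's ray), 0 where there is no reading), "fx", "fy", "cx", "cy" (pixels), "R" (3x3) and "t" (3): a world point X has camera coordinates R X + t. Camera axes: x right, y down, z forward; pixel columns grow to the right and rows downward; lengths in m; the calibration is good to about 2 mm. A picture is of the moment at which its call begins.
- r.close_job(): hands the job in, once; it reports no verdict.
The state is a dict: "time_s": time; "joints": joint angles; "qd": joint speeds; "joint_torque": joint torques, N m; "tcp_pos": TCP position; "eef_rot": TCP orientation; "contact_force": force on the tool from outside, world axes, zero at the start; "moment": the same for the moment, N m; "gripper_width": finger opening in m.
Only numpy, scipy, OpenCV 4.12 (cv2) and the standard library are available. Lean on these libraries where they do the work, as an engineer would, in place of code of your own. Each camera call takes 0.05 s, during which the arm holds its last target. There are 200 camera calls.

### The job

One tube in the tray still has a plain lid: take the self-inking stamp, stand it squarely in the middle of that lid inside the rim, push the cap steadily all the way to its stop and hold it there for half a second without crushing the paper lid. Then let it spring up, lift it straight off and stand it back upright in the middle of its grey mat. Print nowhere else, do not slide the stamp while it is pressed, and leave the tubes and the other things standing where they are.

Things in the scene. Friction and masses are not known exactly. Their poses are not given: they have to be found in the camera images.
- stamp: self-inking hand stamp, 96 mm tall, 160 g. Clear rectangular foot 46 mm (x) by 44 mm (y), 11 mm high; two black legs with the ink pad between them; dark blue cap sliding on them. Origin: centre of the foot's underside, z up through the cap. The printing die (30 mm across, on the axis) goes down with the cap and prints under the foot at the end of the stroke.
- cap_top (a point): centre of the top face of the stamp's blue cap, 96 mm above the foot's underside when the cap is up. The cap's solid hood is 40 mm wide along the stamp's x and 50 mm along its y, and reaches 36 mm down from its top; best gripped across the 40 mm. Below it only two cheeks (on the y sides) go 30 mm farther down over the legs.
- stamp_cap (a joint): how far the cap is pushed down into the stamp, in m: 0 when up, 0.016 at the hard stop. A spring returns it: about 4 N to start it moving, rising evenly to 12 N just before the stop, where the force climbs steeply, some 10 to 20 N per further mm. The reading is too coarse to tell the last millimetre: feel for the stop.
- blank_tube: kraft paper tube with lid, 84 mm across, the only one of five whose lid is plain, with no dark mark; loose, 0.2 to 0.45 kg, upright in the tray. Origin: centre of its underside. Its lid has a flat panel 78 mm across, sunk 3 mm inside a rim 3 mm wide: the stamp's foot fits inside with 7 mm to spare. More than 28 N from the stamp mars the paper lid.
- tray: shallow cardboard packing tray, 250 x 370 mm (x, y), walls 35 mm high, floor 4 mm thick, fixed; the five tubes stand in it. Origin: centre of its underside. Each tube's lid sits where its hand-glued liner stops it, which is not measured: the lid's flat panel lies anywhere from 83 to 91 mm above the tube's underside (rim 3 mm higher) and goes no farther down.
- mat: the stamp's square grey felt mat, 110 x 110 mm, 4 mm thick, fixed. Origin: centre of its underside. The stamp starts on it, within 20 mm of its middle, at any yaw.
- tube_1: kraft paper tube like the blank one (84 mm across, 86 to 94 mm tall over its rim) whose lid already bears a dark round printed mark 30 mm across; loose, stands in the tray. Origin: centre of its underside.
- tube_2: kraft paper tube like the blank one (84 mm across, 86 to 94 mm tall over its rim) whose lid already bears a dark round printed mark 30 mm across; loose, stands in the tray. Origin: centre of its underside.
- tube_3: kraft paper tube like the blank one (84 mm across, 86 to 94 mm tall over its rim) whose lid already bears a dark round printed mark 30 mm across; loose, stands in the tray. Origin: centre of its underside.
- tube_4: kraft paper tube like the blank one (84 mm across, 86 to 94 mm tall over its rim) whose lid already bears a dark round printed mark 30 mm across; loose, stands in the tray. Origin: centre of its underside.
- spray_bottle: blue spray bottle with white head, 64 mm across, 198 mm tall, loose. Origin: centre of its underside.
- tape_roll: roll of brown packing tape lying flat, 100 mm across, 48 mm high, loose. Origin: centre of its underside.
- marker: black and red marker pen lying flat, 135 mm long, 19 mm thick, loose. Origin: on the table under its middle.

How it is judged:
By the outcome, as a careful person would: the job done as asked, in the order asked, and still so for the second after the job is handed in, with the robot touching nothing.
It also fails if it takes over 67 s, if anything falls off the work surface, if the arm or the gripper's body presses on something with over 40 N, if the wrist force passes 120 N, or if a joint passes its speed limit or range.

## Working session

There is one attempt and no reset: what is moved stays moved. The work goes in short steps, Python scripts to look and compute and a tool call to move; the robot and the scene stay as the last step left them, time stands still between calls to the robot, and variables do not carry over. Pictures are saved under pics/ and viewed, about 8 in all and at most 12, crops included, and the job is handed in when it is done.

Besides the shell and the picture viewer there is one more tool, called after "Request:" as name([rows], argument=value, ...), one row to a line, values as JSON. step_arm: Moves the arm, as the interface text tells. Its arguments: {"type":"object","properties":{"increments":{"type":"array","items":{"type":"object","properties":{"tx":{"type":"number"},"ty":{"type":"number"},"tz":{"type":"number"},"ax":{"type":"number"},"ay":{"type":"number"},"az":{"type":"number"},"claw":{"type":"number"}}}},"newtons":{"type":"number"}},"required":["increments"]}

```bash
mkdir -p pics; ls
python3 - <<'E'
from plant import r, optics
import cv2, numpy as np, pickle
d={}
for n in ("scene","side"):
    c=optics.capture(n); d[n]=c
    cv2.imwrite(f"pics/{n}0.png",c["image"])
    print(n,c["fx"],c["cx"],c["cy"],"cam at",-c["R"].T@c["t"])
pickle.dump(d,open("d0.pkl","wb"))
print(r.get_state())
E
```

```text
pics
scene 466.5493511276946 315.3785668663846 241.21830920788096 cam at [ 1.1904533  -0.12559658  0.70990619]
side 438.7001945659351 312.1013663605874 237.66321351594658 cam at [ 0.34053748 -0.79403843  0.54699526]
{'time_s': 0.1, 'joints': array([ 8.15957182e+01,  2.05862893e+01,  6.38972531e-01, -1.66902191e-02,
       -7.01353102e+01, -1.65067191e+01]), 'qd': array([-0.11662849, -0.12541693,  0.09328438, -0.04137973, -0.00742219,
       -0.07288059]), 'joint_torque': array([-1.73969620e-03, -5.84164524e+01,  2.93752992e+01,  7.01555908e+00,
        1.01694156e-02, -4.29985289e-05]), 'tcp_pos': array([0.28417492, 0.61181938, 0.24473102]), 'eef_rot': array([ 1.79916320e+02, -8.43450991e-03, -2.49166774e+01]), 'contact_force': array([-0.1481811 ,  0.86338101, -0.29408244]), 'moment': array([-0.03545037, -0.01342851, -0.00104334]), 'gripper_width': 0.08769576936417248}
```

View pics/scene0.png

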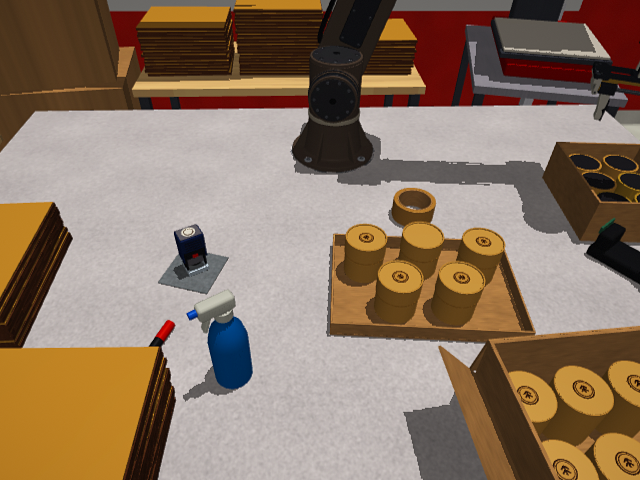

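View pics/side0.png

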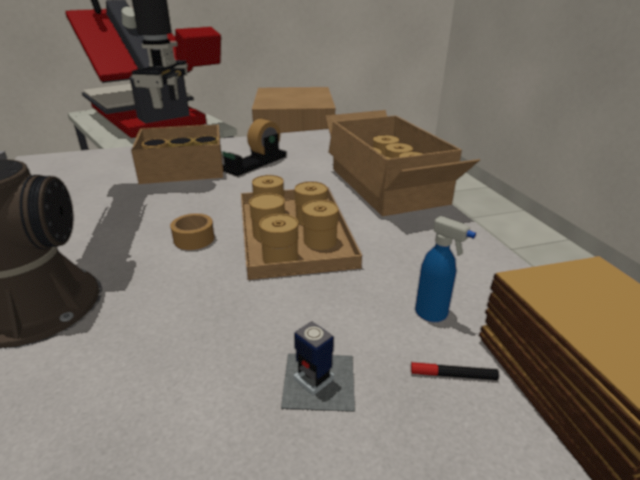

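The scene view shows the stamp at about (190,250) on its mat. The blank lid is the middle rear tube at (422,236), and in the side view it is at (268,204). Next I'll get positions from ray casts and depth.

```bash
cat > h.py <<'E'
import numpy as np, cv2
def cloud(c):
    v,u=np.mgrid[0:480,0:640]; z=c["depth"]
    P=np.stack([(u-c["cx"])/c["fx"]*z,(v-c["cy"])/c["fy"]*z,z],-1)
    W=(P-c["t"])@c["R"]; W[z==0]=np.nan
    return W
def ray(c,px,h):
    d=np.array([(px[0]-c["cx"])/c["fx"],(px[1]-c["cy"])/c["fy"],1.])@c["R"]; o=-c["R"].T@c["t"]
    return o+d*(h-o[2])/d[2]
def comp(m,seed):   # connected component nearest seed px
    n,l,s,ce=cv2.connectedComponentsWithStats(m.astype(np.uint8))
    i=1+min(range(n-1),key=lambda k:np.hypot(*(ce[k+1]-seed)) if s[k+1,4]>40 else 1e9)
    return l==i
def rect(c,m,h):
    ys,xs=np.nonzero(m); P=np.array([ray(c,(x,y),h)[:2] for x,y in zip(xs,ys)])
    return cv2.minAreaRect((P*1000).astype(np.float32)),np.median(P,0)
E
python3 - <<'E'
import pickle; from h import *
d=pickle.load(open("d0.pkl","rb"))
seeds={"scene":dict(stamp=(188,232),mat=(194,270),tube=(422,236)),"side":dict(stamp=(314,334),mat=(320,385),tube=(268,204))}
for n,c in d.items():
    W=cloud(c); im=c["image"].astype(int); v,u=np.mgrid[0:480,0:640]; z=W[...,2]
    s=seeds[n]
    near=lambda k,R:np.hypot(u-s[k][0],v-s[k][1])<R
    m=near("stamp",35)&(z>.085)&(z<.115); P=W[m]
    zt=np.percentile(P[:,2],90); top=comp(m&(z>zt-.006),s["stamp"])
    print(n,"cap z",zt,np.median(W[top],0),"rect",cv2.minAreaRect((W[top][:,:2]*1000).astype(np.float32)))
    # mat: grey darker than the table, z 0..0.012
    b=im.sum(-1)/3; sat=im.max(-1)-im.min(-1)
    m=near("mat",60)&(b<135)&(sat<30)&(z<.012)
    m=comp(cv2.morphologyEx(m.astype(np.uint8),cv2.MORPH_CLOSE,np.ones((3,3))),s["mat"])
    print(" mat",m.sum(),rect(c,m,.004)[0])
    m=near("tube",40)&(z>.07)&(z<.12); zz=W[m]
    print(" tube z pct",np.percentile(zz[:,2],[5,50,75,90,98]))
    zt=np.percentile(zz[:,2],95); m=comp(m&(z>zt-.010),s["tube"])
    print(" tube n",m.sum(),cv2.minEnclosingCircle((W[m][:,:2]*1000).astype(np.float32)),W[m].mean(0))
    q=near("tube",9); print(" panel z",np.nanmedian(W[q],0))
E
```

```text
scene cap z 0.10280902829851116 [ 0.47820922 -0.33121417  0.10126174] rect ((475.7278137207031, -331.1803894042969), (40.485103607177734, 49.553932189941406), 29.036592483520508)
 mat 1576 ((482.25787353515625, -335.6978759765625), (113.3024673461914, 112.83539581298828), 71.4731674194336)
 tube z pct [0.07503358 0.09196135 0.09319455 0.09450082 0.09620715]
 tube n 1019 ((492.4446716308594, 138.65565490722656), 43.56788635253906) [0.49564623 0.13783942 0.09225766]
 panel z [0.49406635 0.13663588 0.09243911]
side cap z 0.10133743621742514 [ 0.47277504 -0.33552051  0.10017952] rect ((473.8667297363281, -331.9253845214844), (40.15335464477539, 50.85441970825195), 27.546955108642578)
 mat 3073 ((488.51177978515625, -312.1336975097656), (163.64492797851562, 111.27547454833984), 71.0679931640625)
 tube z pct [0.07465835 0.09225283 0.09369696 0.09488321 0.09624241]
 tube n 551 ((494.65509033203125, 138.2417755126953), 44.5043830871582) [0.49258156 0.13522099 0.09206029]
 panel z [0.49337947 0.12549673 0.09208825]
```

Estimates so far, in mm:
- **Stamp:** about (475, -331), with its x axis at about 28.5° yaw.
- **Blank tube:** about (493, 138), with the lid panel at z of about 92.
- **Mat:** about (482, -336), not yet certain.

I'll go over the tube first for a wrist look, turning to the grasp yaw on the way.

Request:
step_arm([
  {"tx":18,"ty":-40,"tz":7,"az":-3,"claw":1},
  {"tx":18,"ty":-40,"tz":7,"az":-3},
  {"tx":18,"ty":-40,"tz":7,"az":-3},
  {"tx":18,"ty":-40,"tz":7,"az":-3},
  {"tx":18,"ty":-40,"tz":7,"az":-3},
  {"tx":18,"ty":-40,"tz":7,"az":-3},
  {"tx":18,"ty":-40,"tz":7,"az":-3},
  {"tx":18,"ty":-40,"tz":7,"az":-3},
  {"tx":18,"ty":-40,"tz":7,"az":-3},
  {"tx":18,"ty":-40,"tz":7,"az":-3},
  {"tx":18,"ty":-40,"tz":7,"az":-3},
  {"tx":11,"ty":-34,"tz":7,"az":-3.5},
])

```text
$.increments[0]: bad value
```

Request:
step_arm([
  {},
  {},
  {},
])

```text
$.increments[0]: bad value
```

Run:
```python
from plant import r, optics
import cv2, pickle, numpy as np
c=optics.capture("wrist"); pickle.dump(c,open("w1.pkl","wb")); cv2.imwrite("pics/w1.png",c["image"])
s=r.get_state(); print(s["time_s"],s["tcp_pos"],s["eef_rot"],s["contact_force"]); print(-c["R"].T@c["t"], c["R"])
```

```text
0.15 [0.28421366 0.61187764 0.24484576] [ 1.79928737e+02 -7.67494151e-03 -2.49182336e+01] [-0.33588846  0.95795257 -0.00991823]
[0.35661828 0.57763586 0.38333965] [[-0.42238238 -0.90641636  0.00158477]
 [-0.86586386  0.40400115  0.29506413]
 [-0.26809121  0.12325769 -0.95547614]]
```

View pics/w1.png

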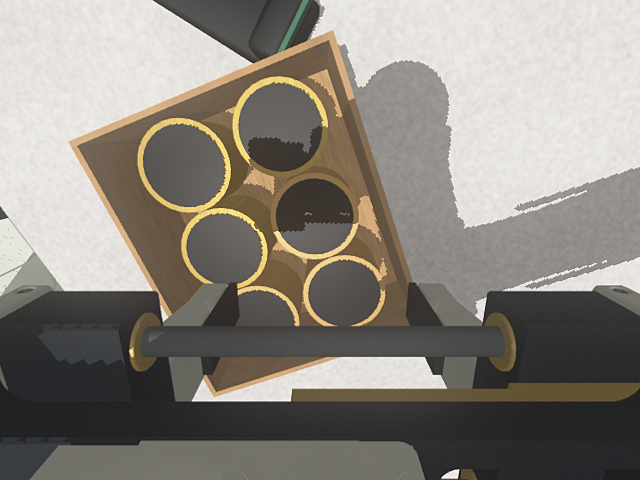

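All fields must be given in each row; nothing moved. This picture only shows the box of jars under the start pose, with the fingers at rows 285 to 370.

Request:
step_arm([
  {"tx":18,"ty":-40,"tz":7,"ax":0,"ay":0,"az":-3,"claw":1},
  {"tx":18,"ty":-40,"tz":7,"ax":0,"ay":0,"az":-3,"claw":1},
  {"tx":18,"ty":-40,"tz":7,"ax":0,"ay":0,"az":-3,"claw":1},
  {"tx":18,"ty":-40,"tz":7,"ax":0,"ay":0,"az":-3,"claw":1},
  {"tx":18,"ty":-40,"tz":7,"ax":0,"ay":0,"az":-3,"claw":1},
  {"tx":18,"ty":-40,"tz":7,"ax":0,"ay":0,"az":-3,"claw":1},
  {"tx":18,"ty":-40,"tz":7,"ax":0,"ay":0,"az":-3,"claw":1},
  {"tx":18,"ty":-40,"tz":7,"ax":0,"ay":0,"az":-3,"claw":1},
  {"tx":18,"ty":-40,"tz":7,"ax":0,"ay":0,"az":-3,"claw":1},
  {"tx":18,"ty":-40,"tz":7,"ax":0,"ay":0,"az":-3,"claw":1},
  {"tx":18,"ty":-40,"tz":7,"ax":0,"ay":0,"az":-3,"claw":1},
  {"tx":11,"ty":-34,"tz":7,"ax":0,"ay":0,"az":-3.5,"claw":1},
])

```text
time_s: 1.35
tcp_pos: [0.4938, 0.1361, 0.3297]
eef_rot: [180.0, -0.0, -61.6]
contact_force: [0.8, 0.8, 0.2]
gripper_width: 0.0878
```

Request:
step_arm([
  {"tx":0,"ty":0,"tz":0,"ax":0,"ay":0,"az":0,"claw":1},
  {"tx":0,"ty":0,"tz":0,"ax":0,"ay":0,"az":0,"claw":1},
  {"tx":0,"ty":0,"tz":0,"ax":0,"ay":0,"az":0,"claw":1},
])

```text
time_s: 1.65
tcp_pos: [0.4931, 0.1385, 0.3292]
eef_rot: [180.0, 0.0, -61.4]
contact_force: [0.1, 0.5, 0.2]
gripper_width: 0.0879
```

Run:
```python
from plant import r, optics
import cv2, pickle, numpy as np
c=optics.capture("wrist"); pickle.dump(c,open("w1.pkl","wb")); cv2.imwrite("pics/w1b.png",c["image"])
s=r.get_state(); print(s["time_s"],s["tcp_pos"],s["eef_rot"],s["contact_force"]); print(-c["R"].T@c["t"])
```

```text
1.7 [0.49297917 0.13881881 0.3292038 ] [ 1.79966085e+02  8.21815684e-03 -6.13394607e+01] [ 0.420492   -0.59486753  0.01636131]
[0.53117942 0.06754716 0.46779487]
```

View pics/w1b.png

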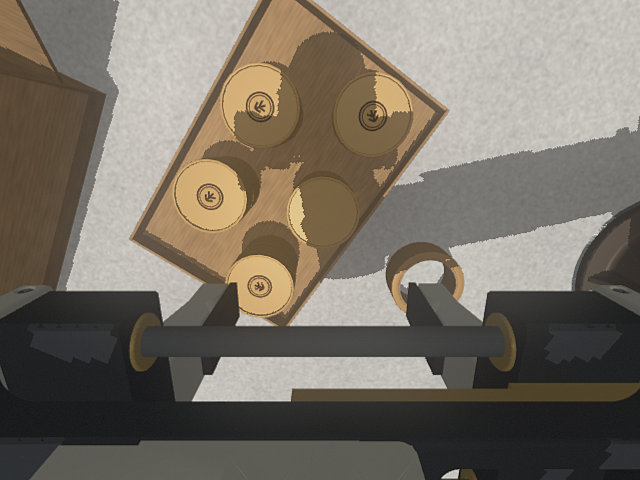

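The blank lid is in the picture at (323,210), radius about 35 px. The other four lids carry marks. I'll measure it and go on to the stamp.

```bash
cat >> h.py <<'E'
def disc(c,seed,zmin=.08,R=60):
    W=cloud(c); v,u=np.mgrid[0:480,0:640]; z=W[...,2]
    m=comp((np.hypot(u-seed[0],v-seed[1])<R)&(z>zmin)&(z<.115),seed)
    ys,xs=np.nonzero(m); h=np.median(z[m])
    cs,_=cv2.findContours(m.astype(np.uint8),0,1); e=cv2.fitEllipse(max(cs,key=len))
    a=np.median(W[(np.hypot(u-e[0][0],v-e[0][1])<.55*e[1][0]/2)],0)
    rim=np.percentile(z[m],92)
    C=np.array([ray(c,p[0],rim)[:2] for p in max(cs,key=len)])*1000
    A=np.c_[2*C,np.ones(len(C))]; s=np.linalg.lstsq(A,(C**2).sum(1),rcond=None)[0]
    return dict(ell=e,panel=a,rim=rim,cen=s[:2],rad=np.sqrt(s[2]+s[:2]@s[:2]),mec=cv2.minEnclosingCircle((W[m][:,:2]*1000).astype(np.float32)))
E
python3 - <<'E'
import pickle; from h import *
c=pickle.load(open("w1.pkl","rb"))
for s in [(323,210),(210,195),(372,114),(260,105)]: print({k:np.round(v,4) if k!="ell" and k!="mec" else v for k,v in disc(c,s).items()})
E
```

```text
{'ell': ((322.60028076171875, 211.49685668945312), (72.42647552490234, 72.53701782226562), 131.93893432617188), 'panel': array([nan, nan, nan]), 'rim': np.float64(0.0938), 'cen': array([491.9399, 138.5185]), 'rad': np.float64(41.4884), 'mec': ((491.6048583984375, 139.02886962890625), 41.97222137451172)}
{'ell': ((210.32408142089844, 194.70196533203125), (72.7187728881836, 78.10150146484375), 120.17929077148438), 'panel': array([nan, nan, nan]), 'rim': np.float64(0.0943), 'cen': array([611.128 , 181.5464]), 'rad': np.float64(42.1357), 'mec': ((612.0795288085938, 182.94439697265625), 42.2436637878418)}
{'ell': ((372.75811767578125, 114.02726745605469), (79.11534118652344, 85.40434265136719), 20.395469665527344), 'panel': array([nan, nan, nan]), 'rim': np.float64(0.0955), 'cen': array([495.6132,  22.9144]), 'rad': np.float64(41.3285), 'mec': ((495.41461181640625, 22.774200439453125), 41.957557678222656)}
{'ell': ((259.70953369140625, 104.98541259765625), (79.00641632080078, 86.5732192993164), 157.08177185058594), 'panel': array([nan, nan, nan]), 'rim': np.float64(0.0929), 'cen': array([602.9237,  71.1277]), 'rad': np.float64(41.4012), 'mec': ((603.345703125, 71.26547241210938), 42.01321029663086)}
```

Request:
step_arm([
  {"tx":0,"ty":-42,"tz":-5,"ax":0,"ay":0,"az":0,"claw":1},
  {"tx":0,"ty":-42,"tz":-5,"ax":0,"ay":0,"az":0,"claw":1},
  {"tx":0,"ty":-42,"tz":-5,"ax":0,"ay":0,"az":0,"claw":1},
  {"tx":0,"ty":-42,"tz":-5,"ax":0,"ay":0,"az":0,"claw":1},
  {"tx":0,"ty":-42,"tz":-5,"ax":0,"ay":0,"az":0,"claw":1},
  {"tx":0,"ty":-42,"tz":-5,"ax":0,"ay":0,"az":0,"claw":1},
  {"tx":0,"ty":-42,"tz":-5,"ax":0,"ay":0,"az":0,"claw":1},
  {"tx":0,"ty":-42,"tz":-5,"ax":0,"ay":0,"az":0,"claw":1},
  {"tx":-5,"ty":-42,"tz":-5,"ax":0,"ay":0,"az":0,"claw":1},
  {"tx":-5,"ty":-42,"tz":-5,"ax":0,"ay":0,"az":0,"claw":1},
  {"tx":-5,"ty":-35,"tz":-5,"ax":0,"ay":0,"az":0,"claw":1},
  {"tx":-5,"ty":-15,"tz":-5,"ax":0,"ay":0,"az":0,"claw":1},
])

```text
time_s: 2.9
tcp_pos: [0.4734, -0.3333, 0.2685]
eef_rot: [179.9, 0.0, -61.4]
contact_force: [0.3, -0.2, 0.1]
gripper_width: 0.0875
```

Request:
step_arm([
  {"tx":0,"ty":0,"tz":0,"ax":0,"ay":0,"az":0,"claw":1},
  {"tx":0,"ty":0,"tz":0,"ax":0,"ay":0,"az":0,"claw":1},
  {"tx":0,"ty":0,"tz":0,"ax":0,"ay":0,"az":0,"claw":1},
  {"tx":0,"ty":0,"tz":0,"ax":0,"ay":0,"az":0,"claw":1},
])

```text
time_s: 3.3
tcp_pos: [0.4739, -0.3307, 0.2701]
eef_rot: [-180.0, -0.0, -61.3]
contact_force: [0.8, 0.0, -0.3]
gripper_width: 0.0876
```

Run:
```python
from plant import r, optics
import cv2, pickle, numpy as np
c=optics.capture("wrist"); pickle.dump(c,open("w2.pkl","wb")); cv2.imwrite("pics/w2.png",c["image"])
s=r.get_state(); print(s["time_s"],s["tcp_pos"],s["eef_rot"],s["contact_force"])
```

```text
3.35 [ 0.47388028 -0.33082596  0.27003965] [-1.79964076e+02 -3.21094169e-02 -6.13155153e+01] [ 0.4623329  -0.70168492  0.19845452]
```

View pics/w2.png

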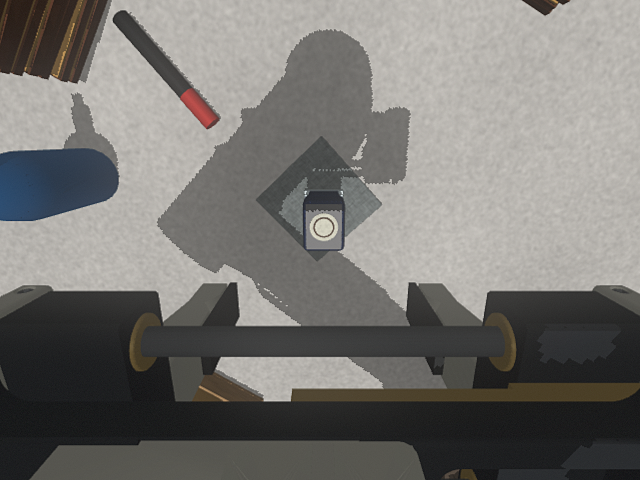

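The stamp's cap centre is at (324,227), square to the jaws. The mat's corners are at about (321,137), (256,200), (382,204) and (318,261).

Run:
```python
import pickle; from h import *
c=pickle.load(open("w2.pkl","rb")); W=cloud(c); z=W[...,2]
K=[ray(c,p,.004)[:2]*1000 for p in [(321,137),(256,200),(318,261),(382,204)]]
print("mat corners",np.round(K,1),"centre",np.mean(K,0),"sides",[np.linalg.norm(K[i]-K[i-1]) for i in range(4)])
v,u=np.mgrid[0:480,0:640]
m=(np.hypot(u-324,v-227)<40)&(z>.094)&(z<.11); print("cap top z",np.median(z[m]),m.sum(),cv2.minAreaRect((W[m][:,:2]*1000).astype(np.float32)))
im=c["image"].astype(int); t=(np.hypot(u-324,v-227)<17)&(im.min(-1)>130)
e=cv2.fitEllipse(max(cv2.findContours(comp(t,(324,227)).astype(np.uint8),0,1)[0],key=len)); print("disc",e,ray(c,e[0],.1)*1000)
y=[w for w in range(180,275,4)]
print(np.round([W[k,324]*1000 for k in range(185,255,6)],1).tolist())
w=pickle.load(open("w1.pkl","rb")); Z=cloud(w); q=np.hypot(u-322.6,v-211.5)<18; print("panel",np.nanmedian(Z[q],0),np.nanstd(Z[q][:,2]))
q=np.abs(np.hypot(u-322.6,v-211.5)-35)<1; print("rim",np.nanmedian(Z[q][:,2]))
```

```text
mat corners [[ 514.1 -401.9]
 [ 548.5 -299.9]
 [ 444.9 -266.6]
 [ 411.6 -369.1]] centre [ 479.76460843 -334.37340169] sides [np.float64(107.62864343254542), np.float64(107.60237181600976), np.float64(108.85181947966666), np.float64(107.7024863680175)]
cap top z 0.09993527060420473 2074 ((472.6935729980469, -332.0570983886719), (39.9803352355957, 50.47808074951172), 27.956937789916992)
disc ((323.4206848144531, 226.96131896972656), (16.447593688964844, 17.18479347229004), 95.61566925048828) [ 472.62723372 -331.35957755  100.        ]
[[484.7, -355.4, 4.2], [484.2, -354.2, 43.1], [484.3, -354.0, 81.6], [483.1, -351.6, 98.9], [480.5, -346.9, 100.4], [477.9, -342.2, 102.0], [475.0, -336.9, 100.8], [472.2, -331.8, 100.7], [469.4, -326.6, 101.0], [466.5, -321.3, 100.6], [463.5, -315.8, 99.6], [444.4, -281.8, 2.8]]
panel [0.49245411 0.13772775 0.0914702 ] 0.0007337785104956722
rim 0.09390924810251772
```

Run:
```python
import pickle; from h import *
d=pickle.load(open("d0.pkl","rb"))
for n,p in (("scene",(230,350)),("side",(435,290))): print(n,cloud(d[n])[p[1]-3:p[1]+4,p[0]-3:p[0]+4].reshape(-1,3).mean(0))
```

```text
scene [ 0.76340915 -0.22471123  0.10860865]
side [ 0.71756633 -0.25713979  0.0732086 ]
```

Request:
step_arm([
  {"tx":-1,"ty":-1,"tz":-20,"ax":0,"ay":0,"az":-0.6,"claw":1},
  {"tx":0,"ty":0,"tz":-20,"ax":0,"ay":0,"az":0,"claw":1},
  {"tx":0,"ty":0,"tz":-20,"ax":0,"ay":0,"az":0,"claw":1},
  {"tx":0,"ty":0,"tz":-20,"ax":0,"ay":0,"az":0,"claw":1},
  {"tx":0,"ty":0,"tz":-20,"ax":0,"ay":0,"az":0,"claw":1},
  {"tx":0,"ty":0,"tz":-10,"ax":0,"ay":0,"az":0,"claw":1},
  {"tx":0,"ty":0,"tz":-10,"ax":0,"ay":0,"az":0,"claw":1},
  {"tx":0,"ty":0,"tz":0,"ax":0,"ay":0,"az":0,"claw":1},
])

```text
time_s: 4.15
tcp_pos: [0.4721, -0.3324, 0.1487]
eef_rot: [179.9, 0.1, -62.0]
contact_force: [-0.3, -0.3, -0.0]
gripper_width: 0.0878
```

Request:
step_arm([
  {"tx":0,"ty":0,"tz":-15,"ax":0,"ay":0,"az":0,"claw":1},
  {"tx":0,"ty":0,"tz":-15,"ax":0,"ay":0,"az":0,"claw":1},
  {"tx":0,"ty":0,"tz":-15,"ax":0,"ay":0,"az":0,"claw":1},
  {"tx":0,"ty":0,"tz":-10,"ax":0,"ay":0,"az":0,"claw":1},
  {"tx":0,"ty":0,"tz":-10,"ax":0,"ay":0,"az":0,"claw":1},
  {"tx":0,"ty":0,"tz":0,"ax":0,"ay":0,"az":0,"claw":1},
  {"tx":0,"ty":0,"tz":0,"ax":0,"ay":0,"az":0,"claw":1},
])

```text
time_s: 4.85
tcp_pos: [0.4726, -0.333, 0.0849]
eef_rot: [-180.0, -0.0, -62.0]
contact_force: [-0.2, 0.1, 0.2]
gripper_width: 0.0876
```

Run:
```python
from plant import r, optics
import cv2, pickle, numpy as np
s=r.get_state(); print(s["time_s"],s["tcp_pos"],s["eef_rot"],s["contact_force"])
c=optics.capture("side"); w=optics.capture("wrist")
cv2.imwrite("pics/g1.png",np.hstack([cv2.resize(c["image"][250:430,220:400],(480,480),interpolation=2),w["image"][200:440,160:480].repeat(2,0)[:480,:]]))
```

```text
4.85 [ 0.47262065 -0.33298068  0.0849123 ] [-1.79995855e+02 -2.03023193e-02 -6.19999815e+01] [-0.15220594  0.0800955   0.1883718 ]
```

View pics/g1.png

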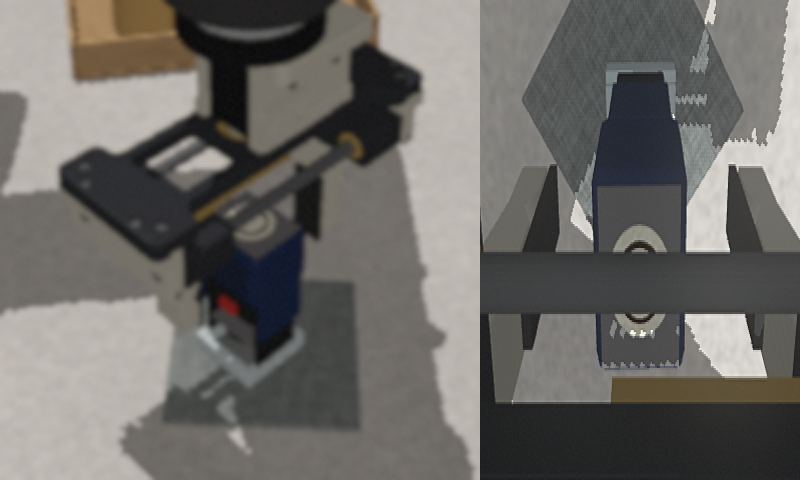

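The stamp is centred between the open jaws (cap edges 595 to 685, fingers 557 and 730). Closing.

Request:
step_arm([
  {"tx":0,"ty":0,"tz":0,"ax":0,"ay":0,"az":0,"claw":-1},
  {"tx":0,"ty":0,"tz":0,"ax":0,"ay":0,"az":0,"claw":-1},
  {"tx":0,"ty":0,"tz":0,"ax":0,"ay":0,"az":0,"claw":-1},
  {"tx":0,"ty":0,"tz":0,"ax":0,"ay":0,"az":0,"claw":-1},
  {"tx":0,"ty":0,"tz":0,"ax":0,"ay":0,"az":0,"claw":-1},
  {"tx":0,"ty":0,"tz":0,"ax":0,"ay":0,"az":0,"claw":-1},
  {"tx":0,"ty":0,"tz":0,"ax":0,"ay":0,"az":0,"claw":-1},
  {"tx":0,"ty":0,"tz":0,"ax":0,"ay":0,"az":0,"claw":-1},
], newtons=50)

```text
time_s: 5.75
tcp_pos: [0.4724, -0.3328, 0.0845]
eef_rot: [-180.0, -0.0, -62.0]
contact_force: [-0.1, 0.8, -0.2]
gripper_width: 0.04
```

Request:
step_arm([
  {"tx":0,"ty":0,"tz":5,"ax":0,"ay":0,"az":0,"claw":-1},
  {"tx":0,"ty":0,"tz":10,"ax":0,"ay":0,"az":0,"claw":-1},
  {"tx":0,"ty":0,"tz":20,"ax":0,"ay":0,"az":0,"claw":-1},
  {"tx":0,"ty":0,"tz":20,"ax":0,"ay":0,"az":0,"claw":-1},
  {"tx":0,"ty":0,"tz":20,"ax":0,"ay":0,"az":0,"claw":-1},
  {"tx":0,"ty":0,"tz":20,"ax":0,"ay":0,"az":0,"claw":-1},
  {"tx":0,"ty":0,"tz":20,"ax":0,"ay":0,"az":0,"claw":-1},
  {"tx":0,"ty":0,"tz":10,"ax":0,"ay":0,"az":0,"claw":-1},
  {"tx":0,"ty":0,"tz":5,"ax":0,"ay":0,"az":0,"claw":-1},
  {"tx":0,"ty":0,"tz":0,"ax":0,"ay":0,"az":0,"claw":-1},
  {"tx":0,"ty":0,"tz":0,"ax":0,"ay":0,"az":0,"claw":-1},
])

```text
time_s: 6.85
tcp_pos: [0.4719, -0.3326, 0.2137]
eef_rot: [180.0, 0.1, -62.0]
contact_force: [0.6, -0.4, -1.2]
gripper_width: 0.0396
```

Request:
step_arm([
  {"tx":1,"ty":20,"tz":0,"ax":0,"ay":0,"az":0,"claw":-1},
  {"tx":2,"ty":40,"tz":0,"ax":0,"ay":0,"az":0,"claw":-1},
  {"tx":2,"ty":45,"tz":0,"ax":0,"ay":0,"az":0,"claw":-1},
  {"tx":2,"ty":45,"tz":0,"ax":0,"ay":0,"az":0,"claw":-1},
  {"tx":2,"ty":45,"tz":0,"ax":0,"ay":0,"az":0,"claw":-1},
  {"tx":2,"ty":45,"tz":0,"ax":0,"ay":0,"az":0,"claw":-1},
  {"tx":2,"ty":45,"tz":0,"ax":0,"ay":0,"az":0,"claw":-1},
  {"tx":2,"ty":45,"tz":0,"ax":0,"ay":0,"az":0,"claw":-1},
  {"tx":2,"ty":45,"tz":0,"ax":0,"ay":0,"az":0,"claw":-1},
  {"tx":2,"ty":45,"tz":0,"ax":0,"ay":0,"az":0,"claw":-1},
  {"tx":1,"ty":30,"tz":0,"ax":0,"ay":0,"az":0,"claw":-1},
  {"tx":1,"ty":20,"tz":0,"ax":0,"ay":0,"az":0,"claw":-1},
])

```text
time_s: 8.05
tcp_pos: [0.4928, 0.1393, 0.2135]
eef_rot: [179.9, -0.0, -61.9]
contact_force: [0.4, -0.8, -1.7]
gripper_width: 0.0397
```

Request:
step_arm([
  {"tx":0,"ty":0,"tz":-5,"ax":0,"ay":0,"az":0,"claw":-1},
  {"tx":0,"ty":0,"tz":-10,"ax":0,"ay":0,"az":0,"claw":-1},
  {"tx":0,"ty":0,"tz":-5,"ax":0,"ay":0,"az":0,"claw":-1},
  {"tx":0,"ty":0,"tz":0,"ax":0,"ay":0,"az":0,"claw":-1},
  {"tx":0,"ty":0,"tz":0,"ax":0,"ay":0,"az":0,"claw":-1},
  {"tx":0,"ty":0,"tz":0,"ax":0,"ay":0,"az":0,"claw":-1},
  {"tx":0,"ty":0,"tz":0,"ax":0,"ay":0,"az":0,"claw":-1},
])

```text
time_s: 8.75
tcp_pos: [0.4936, 0.137, 0.195]
eef_rot: [-180.0, 0.0, -62.0]
contact_force: [0.9, -0.5, -1.4]
gripper_width: 0.0398
```

Run:
```python
from plant import r, optics
import cv2, pickle, numpy as np
s=r.get_state(); print(s["time_s"],s["tcp_pos"],s["eef_rot"],s["contact_force"])
d={n:optics.capture(n) for n in ("scene","side","wrist")}; pickle.dump(d,open("d3.pkl","wb"))
A=cv2.resize(d["scene"]["image"][150:330,350:500],(400,480),interpolation=2); B=cv2.resize(d["side"]["image"][100:280,195:345],(400,480),interpolation=2)
cv2.imwrite("pics/t1.png",np.hstack([A,B]))
```

```text
8.75 [0.49356147 0.13697309 0.19495276] [-1.79956204e+02  4.22122223e-03 -6.20402834e+01] [ 0.85820905 -0.45076033 -1.35448288]
```

View pics/t1.png

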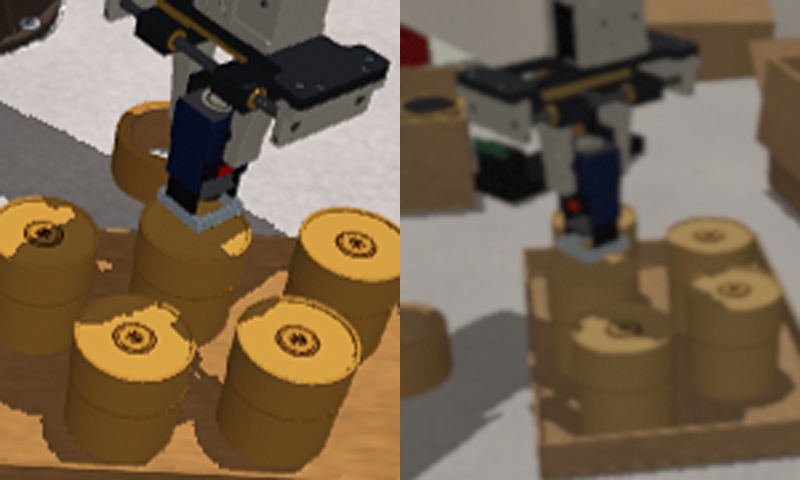

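The foot hangs about 20 mm above the blank lid. In the scene crop it runs (157,193) to (243,212), and in the side crop (553,243) to (629,240). I'll check the centring numerically.

Run:
```python
import pickle; from h import *
d=pickle.load(open("d3.pkl","rb"))
print(ray(d["scene"],(350+200/2.667,150+202.5/2.667),.12),ray(d["side"],(195+191/2.667,100+241.5/2.667),.12))
c=d["wrist"]; W=cloud(c); z=W[...,2]; v,u=np.mgrid[0:480,0:640]
m=(z>.196)&(z<.216)&(np.hypot(u-324,v-290)<90)&(np.hypot(W[...,0]-.493,W[...,1]-.137)<.05)
print("cap",np.median(z[m]),m.sum(),cv2.minAreaRect((W[m][:,:2]*1000).astype(np.float32)))
m=(z>.084)&(z<.099)&(np.hypot(W[...,0]-.493,W[...,1]-.138)<.05); P=W[m]*1000
print("lid",m.sum(),P.min(0),P.max(0),np.percentile(P[:,2],[10,50,95]))
# circle through visible outer rim, per-direction max radius
h=cv2.convexHull(P[:,:2].astype(np.float32))[:,0]; r=np.hypot(*(h-[492.3,138.2]).T); a=np.degrees(np.arctan2(h[:,1]-138.2,h[:,0]-492.3))
print([(int(x),round(float(y),1)) for x,y in sorted(zip(a,r))][::2])
```

```text
[0.49561824 0.13795741 0.12      ] [0.49428848 0.13934429 0.12      ]
cap 0.21016762123710211 8247 ((493.7099304199219, 134.97030639648438), (71.07215118408203, 45.82908248901367), 28.403976440429688)
lid 4011 [449.69273085  97.3575033   84.02371767] [533.5499948  174.90633909  95.80213616] [90.65489795 91.70397857 94.57167656]
[(-170, 42.0), (-159, 41.8), (-142, 41.6), (-132, 41.4), (-118, 41.3), (-103, 41.2), (-88, 40.9), (-83, 40.9), (-70, 40.8), (-60, 40.8), (-54, 40.7), (-42, 40.9), (-29, 40.9), (-19, 40.8), (-11, 41.1), (3, 41.3), (16, 41.3), (26, 41.1), (35, 41.5), (48, 41.9), (57, 41.9), (174, 42.1), (179, 42.6)]
```

Shift by (-1.3, +0.8) mm and come down.

Request:
step_arm([
  {"tx":-1.3,"ty":0.8,"tz":-5,"ax":0,"ay":0,"az":0,"claw":-1},
  {"tx":0,"ty":0,"tz":-5,"ax":0,"ay":0,"az":0,"claw":-1},
  {"tx":0,"ty":0,"tz":-4,"ax":0,"ay":0,"az":0,"claw":-1},
  {"tx":0,"ty":0,"tz":-3,"ax":0,"ay":0,"az":0,"claw":-1},
  {"tx":0,"ty":0,"tz":-1,"ax":0,"ay":0,"az":0,"claw":-1},
  {"tx":0,"ty":0,"tz":0,"ax":0,"ay":0,"az":0,"claw":-1},
  {"tx":0,"ty":0,"tz":0,"ax":0,"ay":0,"az":0,"claw":-1},
])

```text
time_s: 9.6
tcp_pos: [0.4922, 0.138, 0.1766]
eef_rot: [-180.0, -0.0, -62.0]
contact_force: [-0.5, -0.3, -1.6]
gripper_width: 0.0402
```

Request:
step_arm([
  {"tx":0,"ty":0,"tz":-1,"ax":0,"ay":0,"az":0,"claw":-1},
  {"tx":0,"ty":0,"tz":-1,"ax":0,"ay":0,"az":0,"claw":-1},
  {"tx":0,"ty":0,"tz":0,"ax":0,"ay":0,"az":0,"claw":-1},
])

```text
time_s: 9.9
tcp_pos: [0.492, 0.1379, 0.1744]
eef_rot: [180.0, 0.0, -62.0]
contact_force: [-0.2, -0.0, -2.1]
gripper_width: 0.0395
```

Request:
step_arm([
  {"tx":0,"ty":0,"tz":-1,"ax":0,"ay":0,"az":0,"claw":-1},
  {"tx":0,"ty":0,"tz":0,"ax":0,"ay":0,"az":0,"claw":-1},
  {"tx":0,"ty":0,"tz":0,"ax":0,"ay":0,"az":0,"claw":-1},
])

```text
time_s: 10.2
tcp_pos: [0.492, 0.1379, 0.1736]
eef_rot: [180.0, -0.0, -62.0]
contact_force: [0.1, 0.1, -1.2]
gripper_width: 0.0397
```

Request:
step_arm([
  {"tx":0,"ty":0,"tz":-1,"ax":0,"ay":0,"az":0,"claw":-1},
  {"tx":0,"ty":0,"tz":0,"ax":0,"ay":0,"az":0,"claw":-1},
  {"tx":0,"ty":0,"tz":0,"ax":0,"ay":0,"az":0,"claw":-1},
])

```text
time_s: 10.5
tcp_pos: [0.492, 0.138, 0.1725]
eef_rot: [180.0, -0.0, -62.0]
contact_force: [0.3, 0.1, -1.4]
gripper_width: 0.0395
```

Request:
step_arm([
  {"tx":0,"ty":0,"tz":-1,"ax":0,"ay":0,"az":0,"claw":-1},
  {"tx":0,"ty":0,"tz":0,"ax":0,"ay":0,"az":0,"claw":-1},
  {"tx":0,"ty":0,"tz":0,"ax":0,"ay":0,"az":0,"claw":-1},
])

```text
time_s: 10.8
tcp_pos: [0.4921, 0.138, 0.1719]
eef_rot: [-180.0, -0.0, -62.0]
contact_force: [-1.2, -0.2, 3.5]
gripper_width: 0.0398
```

Request:
step_arm([
  {"tx":0,"ty":0,"tz":-1,"ax":0,"ay":0,"az":0,"claw":-1},
  {"tx":0,"ty":0,"tz":0,"ax":0,"ay":0,"az":0,"claw":-1},
  {"tx":0,"ty":0,"tz":0,"ax":0,"ay":0,"az":0,"claw":-1},
])

```text
time_s: 11.1
tcp_pos: [0.4922, 0.138, 0.1707]
eef_rot: [-180.0, -0.0, -62.0]
contact_force: [-1.7, 1.0, 4.6]
gripper_width: 0.0396
```

Contact at TCP z of about 0.172, so the stop should be near 0.156.

Request:
step_arm([
  {"tx":0,"ty":0,"tz":-1,"ax":0,"ay":0,"az":0,"claw":-1},
  {"tx":0,"ty":0,"tz":-1,"ax":0,"ay":0,"az":0,"claw":-1},
  {"tx":0,"ty":0,"tz":-1,"ax":0,"ay":0,"az":0,"claw":-1},
  {"tx":0,"ty":0,"tz":-1,"ax":0,"ay":0,"az":0,"claw":-1},
  {"tx":0,"ty":0,"tz":-1,"ax":0,"ay":0,"az":0,"claw":-1},
  {"tx":0,"ty":0,"tz":-1,"ax":0,"ay":0,"az":0,"claw":-1},
  {"tx":0,"ty":0,"tz":-1,"ax":0,"ay":0,"az":0,"claw":-1},
])

```text
time_s: 11.8
tcp_pos: [0.4922, 0.138, 0.1638]
eef_rot: [-180.0, -0.0, -62.0]
contact_force: [-2.6, 0.2, 7.8]
gripper_width: 0.0397
```

Request:
step_arm([
  {"tx":0,"ty":0,"tz":-1,"ax":0,"ay":0,"az":0,"claw":-1},
  {"tx":0,"ty":0,"tz":-1,"ax":0,"ay":0,"az":0,"claw":-1},
  {"tx":0,"ty":0,"tz":-1,"ax":0,"ay":0,"az":0,"claw":-1},
  {"tx":0,"ty":0,"tz":-1,"ax":0,"ay":0,"az":0,"claw":-1},
  {"tx":0,"ty":0,"tz":-1,"ax":0,"ay":0,"az":0,"claw":-1},
])

```text
time_s: 12.3
tcp_pos: [0.4923, 0.138, 0.1591]
eef_rot: [-180.0, -0.0, -62.0]
contact_force: [-3.0, -0.3, 9.9]
gripper_width: 0.0398
```

Request:
step_arm([
  {"tx":-0.1,"ty":0,"tz":-1,"ax":0,"ay":0,"az":0,"claw":-1},
  {"tx":-0.1,"ty":0,"tz":-1,"ax":0,"ay":0,"az":0,"claw":-1},
  {"tx":0,"ty":0,"tz":-0.5,"ax":0,"ay":0,"az":0,"claw":-1},
])

```text
time_s: 12.6
tcp_pos: [0.4922, 0.1381, 0.1567]
eef_rot: [-180.0, -0.0, -62.0]
contact_force: [-2.4, 0.3, 10.9]
gripper_width: 0.0395
```

Request:
step_arm([
  {"tx":0,"ty":0,"tz":-0.5,"ax":0,"ay":0,"az":0,"claw":-1},
])

```text
time_s: 12.7
tcp_pos: [0.4923, 0.1381, 0.1563]
eef_rot: [-179.9, -0.0, -62.0]
contact_force: [-2.5, -1.0, 11.8]
gripper_width: 0.0397
```

Request:
step_arm([
  {"tx":0,"ty":0,"tz":-0.5,"ax":0,"ay":0,"az":0,"claw":-1},
])

```text
time_s: 12.8
tcp_pos: [0.4924, 0.1381, 0.1561]
eef_rot: [-179.9, -0.0, -62.0]
contact_force: [-3.6, -1.6, 16.5]
gripper_width: 0.0398
```

Request:
step_arm([
  {"tx":0,"ty":0,"tz":-0.3,"ax":0,"ay":0,"az":0,"claw":-1},
])

```text
time_s: 12.9
tcp_pos: [0.4924, 0.1381, 0.1561]
eef_rot: [-179.9, -0.0, -62.0]
contact_force: [-5.9, -1.1, 18.1]
gripper_width: 0.0399
```

The stop is reached: 12 N climbed to 18 N with z no longer moving. Holding.

Request:
step_arm([
  {"tx":0,"ty":0,"tz":0,"ax":0,"ay":0,"az":0,"claw":-1},
  {"tx":0,"ty":0,"tz":0,"ax":0,"ay":0,"az":0,"claw":-1},
])

```text
time_s: 13.1
tcp_pos: [0.4924, 0.1381, 0.1561]
eef_rot: [-179.9, -0.0, -62.0]
contact_force: [-4.5, -0.2, 14.8]
gripper_width: 0.04
```

Request:
step_arm([
  {"tx":0,"ty":0,"tz":-0.3,"ax":0,"ay":0,"az":0,"claw":-1},
  {"tx":0,"ty":0,"tz":0,"ax":0,"ay":0,"az":0,"claw":-1},
])

```text
time_s: 13.3
tcp_pos: [0.4925, 0.1381, 0.156]
eef_rot: [-179.9, -0.0, -62.0]
contact_force: [-5.0, -0.4, 17.2]
gripper_width: 0.0396
```

Request:
step_arm([
  {"tx":0,"ty":0,"tz":0,"ax":0,"ay":0,"az":0,"claw":-1},
  {"tx":0,"ty":0,"tz":0,"ax":0,"ay":0,"az":0,"claw":-1},
])

```text
time_s: 13.5
tcp_pos: [0.4925, 0.1381, 0.156]
eef_rot: [-179.9, -0.0, -62.0]
contact_force: [-4.6, -0.1, 16.4]
gripper_width: 0.04
```

Request:
step_arm([
  {"tx":0,"ty":0,"tz":-0.2,"ax":0,"ay":0,"az":0,"claw":-1},
  {"tx":0,"ty":0,"tz":0,"ax":0,"ay":0,"az":0,"claw":-1},
  {"tx":0,"ty":0,"tz":0,"ax":0,"ay":0,"az":0,"claw":-1},
])

```text
time_s: 13.8
tcp_pos: [0.4925, 0.1381, 0.156]
eef_rot: [-179.9, -0.0, -62.0]
contact_force: [-4.6, -0.3, 18.6]
gripper_width: 0.0398
```

Request:
step_arm([
  {"tx":0,"ty":0,"tz":0,"ax":0,"ay":0,"az":0,"claw":-1},
  {"tx":0,"ty":0,"tz":0,"ax":0,"ay":0,"az":0,"claw":-1},
  {"tx":0,"ty":0,"tz":0,"ax":0,"ay":0,"az":0,"claw":-1},
  {"tx":0,"ty":0,"tz":0,"ax":0,"ay":0,"az":0,"claw":-1},
  {"tx":0,"ty":0,"tz":0,"ax":0,"ay":0,"az":0,"claw":-1},
])

```text
time_s: 14.3
tcp_pos: [0.4925, 0.1381, 0.156]
eef_rot: [-179.9, -0.0, -62.0]
contact_force: [-5.1, -0.1, 18.4]
gripper_width: 0.0399
```

Held for over 0.8 s at a steady 18.5 N. Now letting it spring up and lifting straight.

Request:
step_arm([
  {"tx":0,"ty":0,"tz":1.5,"ax":0,"ay":0,"az":0,"claw":-1},
  {"tx":0,"ty":0,"tz":1.5,"ax":0,"ay":0,"az":0,"claw":-1},
  {"tx":0,"ty":0,"tz":2,"ax":0,"ay":0,"az":0,"claw":-1},
  {"tx":0,"ty":0,"tz":2,"ax":0,"ay":0,"az":0,"claw":-1},
  {"tx":0,"ty":0,"tz":2,"ax":0,"ay":0,"az":0,"claw":-1},
  {"tx":0,"ty":0,"tz":2,"ax":0,"ay":0,"az":0,"claw":-1},
  {"tx":0,"ty":0,"tz":2,"ax":0,"ay":0,"az":0,"claw":-1},
  {"tx":0,"ty":0,"tz":2,"ax":0,"ay":0,"az":0,"claw":-1},
])

```text
time_s: 15.1
tcp_pos: [0.4923, 0.1381, 0.1696]
eef_rot: [-179.9, -0.0, -62.0]
contact_force: [-0.4, -0.0, 4.4]
gripper_width: 0.0398
```

Request:
step_arm([
  {"tx":0,"ty":0,"tz":1,"ax":0,"ay":0,"az":0,"claw":-1},
  {"tx":0,"ty":0,"tz":2,"ax":0,"ay":0,"az":0,"claw":-1},
  {"tx":0,"ty":0,"tz":3,"ax":0,"ay":0,"az":0,"claw":-1},
  {"tx":0,"ty":0,"tz":5,"ax":0,"ay":0,"az":0,"claw":-1},
  {"tx":0,"ty":0,"tz":10,"ax":0,"ay":0,"az":0,"claw":-1},
  {"tx":0,"ty":0,"tz":15,"ax":0,"ay":0,"az":0,"claw":-1},
  {"tx":0,"ty":0,"tz":10,"ax":0,"ay":0,"az":0,"claw":-1},
  {"tx":0,"ty":0,"tz":0,"ax":0,"ay":0,"az":0,"claw":-1},
])

```text
time_s: 15.9
tcp_pos: [0.4926, 0.1385, 0.2171]
eef_rot: [-179.8, 0.0, -62.0]
contact_force: [0.9, 0.1, -2.0]
gripper_width: 0.0398
```

Request:
step_arm([
  {"tx":-1,"ty":-20,"tz":0,"ax":0,"ay":0,"az":0,"claw":-1},
  {"tx":-1,"ty":-40,"tz":0,"ax":0,"ay":0,"az":0,"claw":-1},
  {"tx":-1,"ty":-45,"tz":0,"ax":0,"ay":0,"az":0,"claw":-1},
  {"tx":-1,"ty":-45,"tz":0,"ax":0,"ay":0,"az":0,"claw":-1},
  {"tx":-1,"ty":-45,"tz":0,"ax":0,"ay":0,"az":0,"claw":-1},
  {"tx":-1,"ty":-45,"tz":0,"ax":0,"ay":0,"az":0,"claw":-1},
  {"tx":-1,"ty":-45,"tz":0,"ax":0,"ay":0,"az":0,"claw":-1},
  {"tx":-1,"ty":-45,"tz":0,"ax":0,"ay":0,"az":0,"claw":-1},
  {"tx":-1,"ty":-45,"tz":0,"ax":0,"ay":0,"az":0,"claw":-1},
  {"tx":-1,"ty":-45,"tz":0,"ax":0,"ay":0,"az":0,"claw":-1},
  {"tx":-1,"ty":-30,"tz":0,"ax":0,"ay":0,"az":0,"claw":-1},
  {"tx":-1.3,"ty":-24,"tz":0,"ax":0,"ay":0,"az":0,"claw":-1},
])

```text
time_s: 17.1
tcp_pos: [0.4788, -0.338, 0.2143]
eef_rot: [180.0, 0.1, -62.1]
contact_force: [0.3, 0.8, -1.1]
gripper_width: 0.0399
```

Request:
step_arm([
  {"tx":0,"ty":0,"tz":-10,"ax":0,"ay":0,"az":0,"claw":-1},
  {"tx":0,"ty":0,"tz":-20,"ax":0,"ay":0,"az":0,"claw":-1},
  {"tx":0,"ty":0,"tz":-20,"ax":0,"ay":0,"az":0,"claw":-1},
  {"tx":0,"ty":0,"tz":-20,"ax":0,"ay":0,"az":0,"claw":-1},
  {"tx":0,"ty":0,"tz":-20,"ax":0,"ay":0,"az":0,"claw":-1},
  {"tx":0,"ty":0,"tz":-10,"ax":0,"ay":0,"az":0,"claw":-1},
  {"tx":0,"ty":0,"tz":-5,"ax":0,"ay":0,"az":0,"claw":-1},
  {"tx":0,"ty":0,"tz":0,"ax":0,"ay":0,"az":0,"claw":-1},
  {"tx":0,"ty":0,"tz":0,"ax":0,"ay":0,"az":0,"claw":-1},
])

```text
time_s: 18.0
tcp_pos: [0.4801, -0.3361, 0.111]
eef_rot: [-180.0, -0.1, -62.0]
contact_force: [-0.0, -0.0, -1.1]
gripper_width: 0.0398
```

Run:
```python
from plant import r, optics
import cv2, pickle, numpy as np
s=r.get_state(); print(s["time_s"],s["tcp_pos"],s["eef_rot"],s["contact_force"])
d={n:optics.capture(n) for n in ("scene","side","wrist")}; pickle.dump(d,open("d4.pkl","wb"))
A=cv2.resize(d["scene"]["image"][170:320,350:500],(400,400),interpolation=2); B=cv2.resize(d["side"]["image"][270:420,250:400],(400,400),interpolation=2)
cv2.imwrite("pics/t2.png",np.hstack([A,B]))
```

```text
18.0 [ 0.48011167 -0.33612539  0.11103131] [-1.79960709e+02 -5.57186244e-02 -6.19926298e+01] [-0.03447246 -0.01949009 -1.14823729]
```

View pics/t2.png

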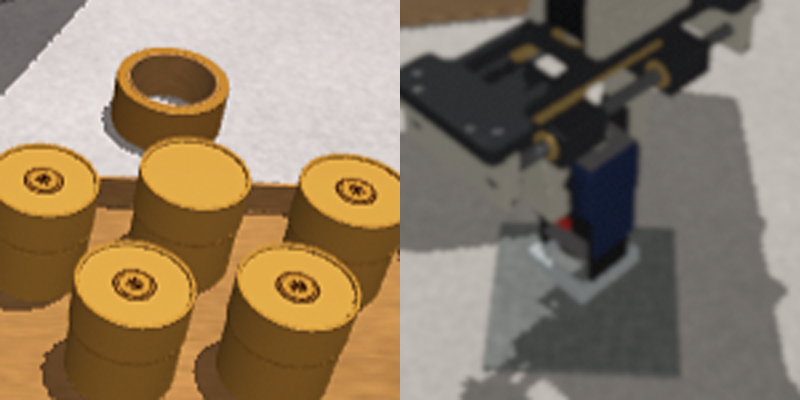

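The side crop shows the stamp hanging upright over the middle of the mat. In the scene crop the blank lid at (195,175) still looks plain. Before releasing, I'll check its pixels for a faint mark.

Run:
```python
import pickle; from h import *
a=pickle.load(open("d0.pkl","rb")); b=pickle.load(open("d4.pkl","rb"))
for n,(x,y) in (("scene",(422,236)),("side",(268,204))):
    for q in (a,b):
        g=q[n]["image"][y-10:y+10,x-16:x+17].astype(int).sum(-1)//3
        print(n,g.mean().round(1),g.std().round(2),"centre rows",g[8:12,::3].tolist())
# marked lid for comparison
g=b["scene"]["image"][275-10:275+10,400-16:400+17].astype(int).sum(-1)//3; print("marked",g.std(),g[8:12,::3].tolist())
W=cloud(b["scene"]); v,u=np.mgrid[0:480,0:640]; m=(np.hypot(u-422,(v-236))<30)&(W[...,2]>.084)&(W[...,2]<.11)
P=W[m]*1000; print("tube now",cv2.minEnclosingCircle(P[:,:2].astype(np.float32)),P.mean(0))
W=cloud(a["scene"]); m=(np.hypot(u-422,(v-236))<30)&(W[...,2]>.084)&(W[...,2]<.11)
P=W[m]*1000; print("tube before",cv2.minEnclosingCircle(P[:,:2].astype(np.float32)),P.mean(0))
```

```text
scene 132.8 16.19 centre rows [[137, 136, 137, 137, 137, 136, 137, 136, 137, 137, 136], [137, 136, 137, 137, 136, 137, 137, 137, 136, 137, 137], [137, 137, 137, 137, 137, 137, 136, 136, 137, 137, 136], [140, 137, 137, 137, 137, 136, 137, 137, 137, 137, 137]]
scene 152.5 17.99 centre rows [[157, 157, 157, 157, 157, 156, 157, 156, 157, 156, 156], [157, 157, 157, 156, 157, 158, 157, 157, 157, 157, 157], [158, 157, 157, 156, 157, 157, 157, 156, 156, 157, 157], [158, 157, 157, 157, 157, 158, 157, 158, 157, 157, 157]]
side 100.7 23.73 centre rows [[122, 125, 124, 124, 124, 125, 124, 124, 124, 124, 113], [122, 125, 125, 125, 125, 124, 125, 125, 125, 124, 106], [119, 124, 125, 125, 124, 125, 125, 125, 125, 120, 90], [109, 124, 125, 125, 124, 124, 124, 125, 122, 108, 72]]
side 119.0 33.38 centre rows [[148, 150, 150, 150, 150, 150, 150, 150, 150, 151, 104], [147, 150, 150, 150, 150, 150, 150, 150, 150, 150, 104], [144, 150, 150, 150, 150, 150, 150, 150, 150, 146, 93], [135, 149, 151, 150, 150, 150, 150, 150, 147, 133, 75]]
marked 29.794032934981495 [[157, 157, 159, 73, 109, 150, 152, 70, 160, 158, 157], [157, 158, 159, 73, 150, 126, 137, 121, 164, 157, 158], [157, 157, 159, 107, 148, 43, 87, 145, 150, 157, 157], [157, 157, 159, 84, 143, 56, 69, 145, 88, 157, 156]]
tube now ((515.1500244140625, 129.75291442871094), 68.36649322509766) [496.52402966 137.49568436  92.19827741]
tube before ((514.6400146484375, 125.46365356445312), 67.92247772216797) [496.53490682 137.45740084  92.10351739]
```

The tube has not moved. No ink shows in either camera. The force trace is clear, though: an even rise from 4 to 12 N over 16 mm, then a steep climb to 18.5 N, so the stop was reached. I take it the cameras don't draw fresh ink. A second press could double the print, so I won't repeat it. Setting the stamp down.

Request:
step_arm([
  {"tx":0,"ty":0.5,"tz":-8,"ax":0,"ay":0,"az":0,"claw":-1},
  {"tx":0,"ty":0,"tz":-8,"ax":0,"ay":0,"az":0,"claw":-1},
  {"tx":0,"ty":0,"tz":-5,"ax":0,"ay":0,"az":0,"claw":-1},
  {"tx":0,"ty":0,"tz":-3,"ax":0,"ay":0,"az":0,"claw":-1},
  {"tx":0,"ty":0,"tz":0,"ax":0,"ay":0,"az":0,"claw":-1},
  {"tx":0,"ty":0,"tz":0,"ax":0,"ay":0,"az":0,"claw":-1},
])

```text
time_s: 18.75
tcp_pos: [0.4796, -0.3356, 0.0862]
eef_rot: [180.0, 0.0, -62.0]
contact_force: [-0.2, 0.2, -1.9]
gripper_width: 0.0398
```

Request:
step_arm([
  {"tx":0,"ty":0,"tz":-1,"ax":0,"ay":0,"az":0,"claw":-1},
  {"tx":0,"ty":0,"tz":0,"ax":0,"ay":0,"az":0,"claw":-1},
  {"tx":0,"ty":0,"tz":0,"ax":0,"ay":0,"az":0,"claw":-1},
])

```text
time_s: 19.05
tcp_pos: [0.4796, -0.3356, 0.0854]
eef_rot: [-180.0, -0.0, -62.0]
contact_force: [0.2, 0.3, -2.0]
gripper_width: 0.0399
```

Request:
step_arm([
  {"tx":0,"ty":0,"tz":-0.7,"ax":0,"ay":0,"az":0,"claw":-1},
  {"tx":0,"ty":0,"tz":0,"ax":0,"ay":0,"az":0,"claw":-1},
  {"tx":0,"ty":0,"tz":0,"ax":0,"ay":0,"az":0,"claw":-1},
])

```text
time_s: 19.35
tcp_pos: [0.4795, -0.3355, 0.0846]
eef_rot: [-180.0, -0.0, -62.0]
contact_force: [-0.7, 0.9, -2.0]
gripper_width: 0.0399
```

Request:
step_arm([
  {"tx":0,"ty":0,"tz":-0.5,"ax":0,"ay":0,"az":0,"claw":-1},
  {"tx":0,"ty":0,"tz":0,"ax":0,"ay":0,"az":0,"claw":-1},
  {"tx":0,"ty":0,"tz":0,"ax":0,"ay":0,"az":0,"claw":-1},
])

```text
time_s: 19.65
tcp_pos: [0.4796, -0.3356, 0.0843]
eef_rot: [-180.0, -0.0, -62.0]
contact_force: [-0.6, 1.8, 2.2]
gripper_width: 0.0395
```

Request:
step_arm([
  {"tx":0,"ty":0,"tz":-0.3,"ax":0,"ay":0,"az":0,"claw":-1},
  {"tx":0,"ty":0,"tz":0,"ax":0,"ay":0,"az":0,"claw":-1},
  {"tx":0,"ty":0,"tz":0,"ax":0,"ay":0,"az":0,"claw":-1},
])

```text
time_s: 19.95
tcp_pos: [0.4796, -0.3356, 0.0839]
eef_rot: [-180.0, -0.0, -62.0]
contact_force: [-1.3, 1.1, 3.9]
gripper_width: 0.0397
```

Request:
step_arm([
  {"tx":0,"ty":0,"tz":0.4,"ax":0,"ay":0,"az":0,"claw":-1},
  {"tx":0,"ty":0,"tz":0,"ax":0,"ay":0,"az":0,"claw":1},
  {"tx":0,"ty":0,"tz":0,"ax":0,"ay":0,"az":0,"claw":1},
  {"tx":0,"ty":0,"tz":0,"ax":0,"ay":0,"az":0,"claw":1},
  {"tx":0,"ty":0,"tz":0,"ax":0,"ay":0,"az":0,"claw":1},
  {"tx":0,"ty":0,"tz":0,"ax":0,"ay":0,"az":0,"claw":1},
  {"tx":0,"ty":0,"tz":0,"ax":0,"ay":0,"az":0,"claw":1},
  {"tx":0,"ty":0,"tz":0,"ax":0,"ay":0,"az":0,"claw":1},
])

```text
time_s: 20.75
tcp_pos: [0.4796, -0.3355, 0.0842]
eef_rot: [-180.0, -0.0, -62.0]
contact_force: [-0.9, 0.2, -0.2]
gripper_width: 0.0869
```

Request:
step_arm([
  {"tx":0,"ty":0,"tz":10,"ax":0,"ay":0,"az":0,"claw":1},
  {"tx":0,"ty":0,"tz":20,"ax":0,"ay":0,"az":0,"claw":1},
  {"tx":0,"ty":0,"tz":30,"ax":0,"ay":0,"az":0,"claw":1},
  {"tx":0,"ty":0,"tz":30,"ax":0,"ay":0,"az":0,"claw":1},
  {"tx":0,"ty":0,"tz":30,"ax":0,"ay":0,"az":0,"claw":1},
  {"tx":0,"ty":0,"tz":30,"ax":0,"ay":0,"az":0,"claw":1},
  {"tx":0,"ty":0,"tz":25,"ax":0,"ay":0,"az":0,"claw":1},
  {"tx":0,"ty":0,"tz":10,"ax":0,"ay":0,"az":0,"claw":1},
  {"tx":0,"ty":0,"tz":0,"ax":0,"ay":0,"az":0,"claw":1},
  {"tx":0,"ty":0,"tz":0,"ax":0,"ay":0,"az":0,"claw":1},
  {"tx":0,"ty":0,"tz":0,"ax":0,"ay":0,"az":0,"claw":1},
])

```text
time_s: 21.85
tcp_pos: [0.4789, -0.3352, 0.2676]
eef_rot: [179.9, 0.1, -62.0]
contact_force: [-0.4, 0.4, -1.0]
gripper_width: 0.088
```

Run:
```python
from plant import r, optics
import cv2, pickle; from h import *
s=r.get_state(); print(s["time_s"],s["tcp_pos"],s["contact_force"])
d={n:optics.capture(n) for n in ("scene","side","wrist")}; pickle.dump(d,open("d5.pkl","wb"))
A=cv2.resize(d["scene"]["image"][200:320,150:270],(400,400),interpolation=2)
cv2.imwrite("pics/e1.png",np.hstack([A,cv2.resize(d["wrist"]["image"][100:300,220:420],(400,400),interpolation=2)]))
c=d["wrist"]; W=cloud(c); z=W[...,2]
m=(z>.094)&(z<.11)&(np.hypot(W[...,0]-.48,W[...,1]+.335)<.05); print("cap",np.median(z[m]),cv2.minAreaRect((W[m][:,:2]*1000).astype(np.float32)))
```

```text
21.85 [ 0.47887939 -0.33518769  0.26761026] [-0.39502983  0.35187068 -1.01167614]
cap 0.09996546473606105 ((479.0090637207031, -334.9222717285156), (39.88713836669922, 50.44281005859375), 28.32249641418457)
```

View pics/e1.png

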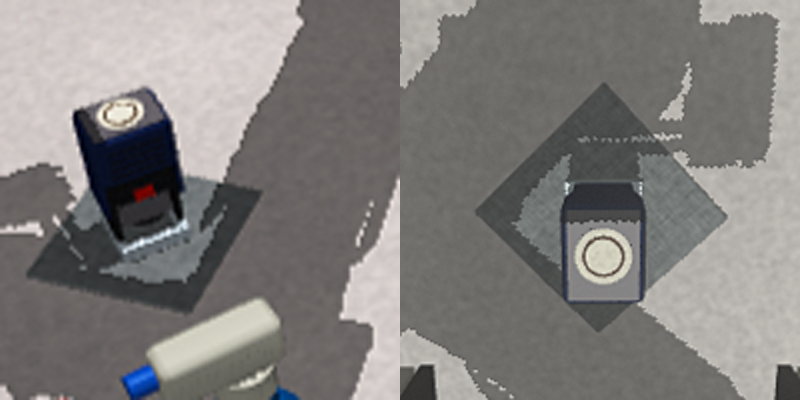

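The stamp stands upright with its cap fully up. Its centre is at (479.0, -334.9), against the mat centre at (479.8, -334.4). One last pixel check of the lid and the tubes, then hand in.

Run:
```python
import pickle; from h import *
a=pickle.load(open("d0.pkl","rb"))["scene"]; b=pickle.load(open("d5.pkl","rb"))["scene"]
g=b["image"][230:243,412:433].astype(int).sum(-1)/3; print("blank lid std",g.std())
D=np.abs(cloud(a)[...,2]-cloud(b)[...,2])>.012; D[:190]=0
n,l,s,c=cv2.connectedComponentsWithStats(D.astype(np.uint8)); print([(s[i].tolist()) for i in range(1,n) if s[i,4]>40])
from plant import r
print(r.get_state()["time_s"])
```

```text
blank lid std 0.5514926101190238
[[174, 224, 33, 33, 110], [172, 234, 26, 40, 175]]
22.0
```

```bash
python3 -c "
from plant import r
print(r.close_job())"
```

```text
the job is handed in; nothing more can be done
None
```

I pressed the stamp once on the plain lid and stood it back on its mat, but no ink mark shows on that lid in either fixed camera. I handed the job in at 22 s of the 67 s allowed.

**Press:** The foot met the lid panel at z ≈ 91.7 mm, which agrees with the camera's 91.5 mm, so it stood inside the rim. The force rose evenly from about 4 to 12 N over 16 mm, then climbed steeply to 18.5 N. I held it there for over half a second. The highest reading was 18.6 N, so the lid carried about 20 N with the stamp's weight, under the 28 N limit. I then let the cap spring up and lifted straight off.

**Last checks:**
- **Stamp:** it stands upright on the mat, less than 1 mm from the middle, with the cap fully up.
- **Other things:** a before-and-after depth comparison shows that only the stamp moved.

**Checks that disagreed or fell short:**
- **No visible mark:** I relied on the clear stop in the force and travel, and took it that the cameras don't draw fresh ink. I did not press again, so as not to risk a double print. I could not confirm the print by eye.
- **Sideways load:** about 5 N of sideways force built up while pressed. The tool's measured x shifted about 0.5 mm over the press, despite a 0.2 mm correction the other way.

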